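Switch on the interlocked water filter station

ROBOT

A 6-joint arm with a two-finger parallel gripper is mounted at the origin on a cart in front of the work surface, level with it; the furniture and walls round the work are solid. World frame = base frame: x ahead of the robot, y to its left, z up, the work surface at z = 0. Lengths are in m, angles in rad, forces in N, time in s.
With the tool pointing down it reaches from about 0.35 to 0.775 m from the base axis. Payload 5.5 kg.
Tool frame: the origin (TCP) lies between the finger pads; the fingertips stand 19 mm ahead of it and the grasp point (between the pads) is the TCP; z points along the fingers, y is the line along which they close (so a half turn about z gives the same grasp; the last joint's range is limited). The gripper opens to 85 mm and grips with 20 to 120 N. Pads are 22 mm wide; open, the fingers measure 114 mm over their backs; the gripper's body (76 mm by 85 mm) begins 54 mm behind the grasp point. The pads swing forward as they close: fully open they stand 13 mm farther back than shut.
Start: joints at [-1.371, 0.313, 0.046, 1.304, 0, 1.431], TCP at [0.192, -0.542, 0.25] pointing down, gripper open.
Joint ranges: [-2.76, 2.76], [-0.86, 1.69], [-1.03, 1.26], [-2.2, 2.34], [-1.47, 1.5], [-3.14, 3.14]. Speed limits (rad/s): [2.57, 2.57, 3.14, 3.14, 3.14, 3.14].

INTERFACE

Orientations are given as a unit quaternion [w, x, y, z].
In Python, from workcell import env gives the robot as it stands.
- The arm moves only by the tool carry_out, never from a script. Its argument "increments" is a list that holds one entry, the list of rows, each a list of 6 numbers: the shift along the tool's x, y, z each as a share of 50 cm, from -1 to 1, then the turn, a rotation vector about the tool's x, y, z each as a share of 2 pi rad, from -1 to 1. In form: [[[x, y, z, ax, ay, az], ...]]. A call has 1 to 5 rows; each row is the pose to reach, as a shift and turn from the pose commanded when the call began, along the tool's axes at that moment, turning the shorter way round; what a row does not reach only later rows make up. A row lasts 1/8 s, in which the tool goes at most 62.5 mm and 10.7 degrees, less where a joint would pass 70% of its speed; a pose out of reach is approached as far as the arm can. A call with a number of a shift or a turn outside -1 to 1 is refused whole. A call with a gripper value outside its range is refused whole. "jaw" is the closure, from 0 (fully open) to 1 (shut), set as the call begins (left out, the last holds). The fingers move at their own pace and stop on an object; "squeeze" is the grip in N (left out, the last holds). Time passes only in rows, so rows that repeat a pose let the fingers close. It gives the time, the measured TCP pose, the force, the opening and the grip force at its end, in the units of the state.
- env.get_state(): the state, without advancing time (a new reading comes with each control period).
- env.read_camera(name): name is "side" or "top"; returns a dict with "frame" (384x512x3 uint8, blue, green, red), "z_map" (384x512 float32, m along the optical axis (not along the pixel's ray), 0 where there is no reading), "intrinsics" (3x3 intrinsics, pixels), "k1" (the pictures are not rectified: a ray, as slopes to the right and down, at radius r is drawn at 1 + k1 r^2 times it, then the intrinsics apply), "R" (3x3) and "t" (3): a world point X has camera coordinates R X + t. Camera axes: x right, y down, z forward; pixel columns grow to the right and rows downward; lengths in m; the calibration is good to about 2 mm. A picture is of the moment at which its call begins.
- env.hand_in(): hands the job in; it is judged then, once.
Trained networks look in the newest picture that a camera, given by its name, has taken for a name from the list of things; names that differ only in an ending like _2 or _b are one class to them, and where a whole thing is asked for, a point or a joint stands for the part that bears it (a point fixed in the world has none). Each returns a list of dicts, best first, with "score" (0 to 1); they miss things now and then, are a little off and sometimes report something else, mostly with a low value. They report only what shows in the picture. A call takes as long as a camera call.
- env.find_in(camera, name): "position" ([x, y, z] in m, in world coordinates, good to about 4 mm: the middle of the surface that is visible of it).
The state is a dict: "clock": time; "joint_pos": joint angles; "qvel": joint speeds; "tau": joint torques, N m; "tcp_pos": TCP position; "orientation": TCP orientation; "wrist_force": force on the tool from outside, world axes, zero at the start; "ft_torque": the same for the moment, N m; "finger_gap": finger opening in m; "grip_force": force on a finger pad.
Only numpy, scipy, OpenCV 4.12 (cv2) and the standard library are available. Lean on these libraries where they do the work, as an engineer would, in place of code of your own. Each camera call takes 0.05 s, during which the arm holds its last target. There are 200 camera calls.

TASK

Switch the water filter station on: throw all three of its levers fully over, away from you, to their end stops, and leave them there. They are interlocked, each one home frees the next, in an order you cannot see: feel for the lever that gives, push gently, and never force one that stops dead partway - leave it and try another. Do not disturb the things standing by.

Things in the scene. Friction and masses are not known exactly. Their poses are not given: they have to be found in the camera images.
- station: water filter station fixed to the worktop: grey foot plate 150x270 mm, white housing 62 mm high with a row of three upright levers 70 mm apart, behind it (+x) a lying white cartridge with blue ends, 68 mm high. Origin on the worktop below the middle lever's hinge; x points away from the robot (the way the levers are thrown), y to the left along the row, z up. More than 20 N on it breaks it
- lever_left (a joint): hinge of the left lever, rad: 0 = off, leaning 0.5 rad to the station's -x (front); 1.0 = on, end stop, leaning 0.5 rad to +x. Axis along the station's y at x=0, y=70 mm, 50 mm above the worktop. Stays where left; a free lever takes about 3 N at the knob. Locked, it still moves easily up to 0.1 to 0.35 rad, then stops dead (harmless, may be left there); freed when the lever before it passes 0.9
- knob_left (a point): centre of the left lever's round blue knob, 24 mm in diameter, on a steel shaft 10 mm thick; 88 mm from the hinge axis, so 127 mm above the worktop at either end of the swing and 138 mm halfway. At the start one of the three levers is free and two are locked; which, and the order, differs every time
- lever_middle (a joint): hinge of the middle lever, rad: 0 = off, leaning 0.5 rad to the station's -x (front); 1.0 = on, end stop, leaning 0.5 rad to +x. Axis along the station's y at x=0, y=0 mm, 50 mm above the worktop. Stays where left; a free lever takes about 3 N at the knob. Locked, it still moves easily up to 0.1 to 0.35 rad, then stops dead (harmless, may be left there); freed when the lever before it passes 0.9
- knob_middle (a point): centre of the middle lever's round blue knob, 24 mm in diameter, on a steel shaft 10 mm thick; 88 mm from the hinge axis, so 127 mm above the worktop at either end of the swing and 138 mm halfway. At the start one of the three levers is free and two are locked; which, and the order, differs every time
- lever_right (a joint): hinge of the right lever, rad: 0 = off, leaning 0.5 rad to the station's -x (front); 1.0 = on, end stop, leaning 0.5 rad to +x. Axis along the station's y at x=0, y=-70 mm, 50 mm above the worktop. Stays where left; a free lever takes about 3 N at the knob. Locked, it still moves easily up to 0.1 to 0.35 rad, then stops dead (harmless, may be left there); freed when the lever before it passes 0.9
- knob_right (a point): centre of the right lever's round blue knob, 24 mm in diameter, on a steel shaft 10 mm thick; 88 mm from the hinge axis, so 127 mm above the worktop at either end of the swing and 138 mm halfway. At the start one of the three levers is free and two are locked; which, and the order, differs every time
- mug: white mug with blue dots, 92x127x93 mm high, origin at the centre of its underside; bystander
- spice_jar: spice jar with a red cap, 45 mm wide, 106 mm high, origin at the centre of its underside; bystander
- tin: low round tin, 86 mm across, 40 mm high, origin at the centre of its underside; bystander

How it is judged:
By the outcome, as a careful person would: the job done as asked, in the order asked, and still so for the second after the job is handed in, with the robot touching nothing.
It also fails if it takes over 72 s, if anything falls off the work surface, if the arm or the gripper's body presses on something with over 40 N, if the wrist force passes 120 N, or if a joint passes its speed limit or range.

## Working session

There is one attempt and no reset: what is moved stays moved. The work goes in short steps, Python scripts to look and compute and a tool call to move; the robot and the scene stay as the last step left them, time stands still between calls to the robot, and variables do not carry over. Pictures are saved under pics/ and viewed, at most 10 in all, crops included, and the job is handed in when it is done.

Besides the shell and the picture viewer there is one more tool, called after ">>>" by a JSON object that holds its "method" and its "body", one argument or row to a line. carry_out: Moves the arm, as the interface text tells. Its arguments: {"type":"object","properties":{"increments":{"type":"array","items":{"type":"array","items":{"type":"array","items":{"type":"number","minimum":-1,"maximum":1}}}},"jaw":{"type":"number"},"squeeze":{"type":"number"}},"required":["increments"]}

```bash
mkdir -p pics; ls
python3 - <<'E'
from workcell import env
import cv2, numpy as np
s=env.get_state(); print({k:np.round(v,3).tolist() for k,v in s.items()})
for c in("top","side"):
    r=env.read_camera(c); cv2.imwrite(f"pics/{c}0.png",r["frame"])
    print(c,np.round(-r["R"].T@r["t"],3),r["intrinsics"][0,0],r["k1"])
    for n in("station","knob_left","knob_middle","knob_right","lever_left","mug","spice_jar","tin"):
        print(n,[(np.round(d["position"],3).tolist(),round(d["score"],2)) for d in env.find_in(c,n)][:4])
E
```

```text
pics
{'clock': 0.0, 'joint_pos': [-1.371, 0.314, 0.045, 1.304, -0.0, 1.431], 'qvel': [0.0, 0.0, 0.001, 0.004, -0.001, 0.002], 'tau': [0.001, -48.062, 29.854, 0.019, 0.0, -0.0], 'tcp_pos': [0.192, -0.542, 0.249], 'orientation': [-0.001, 0.986, 0.169, -0.0], 'wrist_force': [0.664, 0.352, 0.663], 'ft_torque': [-0.011, -0.033, 0.01], 'grip_force': 0.0, 'finger_gap': 0.085}
top [ 4.050e-01 -1.000e-03  1.332e+00] 497.8198230648123 -0.08683357375332616
station [([0.526, -0.04, 0.062], 0.85)]
knob_left [([0.479, 0.026, 0.134], 0.65), ([0.525, -0.041, 0.063], 0.59)]
knob_middle [([0.48, -0.043, 0.137], 0.39)]
knob_right [([0.482, -0.11, 0.136], 0.67)]
lever_left []
mug [([0.521, 0.21, 0.032], 0.59)]
spice_jar [([0.504, -0.221, 0.104], 0.76)]
tin [([0.429, -0.28, 0.034], 0.79), ([0.477, 0.03, 0.131], 0.43)]
side [0.157 0.623 0.571] 358.53729471080044 -0.020967357304459675
station [([0.502, 0.009, 0.058], 0.94)]
knob_left [([0.486, 0.035, 0.125], 0.74)]
knob_middle [([0.484, -0.036, 0.126], 0.44)]
knob_right []
lever_left [([0.489, 0.029, 0.128], 0.63)]
mug [([0.516, 0.207, 0.062], 0.71)]
spice_jar [([0.498, -0.215, 0.071], 0.69)]
tin [([0.424, -0.261, 0.036], 0.78)]
```

```bash
cd pics; python3 -c "
import cv2,numpy as np
a=cv2.imread('top0.png');b=cv2.imread('side0.png');cv2.imwrite('both0.png',cv2.resize(np.vstack([a,b]),(400,600)))"
```

```text
(no output)
```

View pics/top0.png

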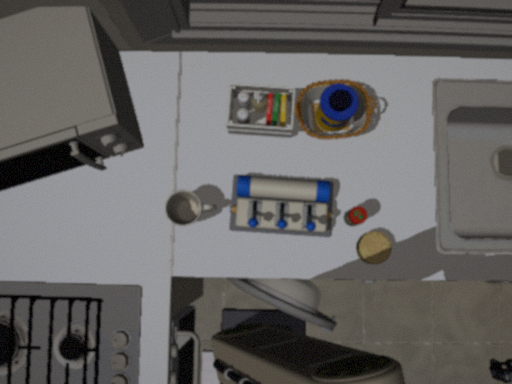

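View pics/side0.png

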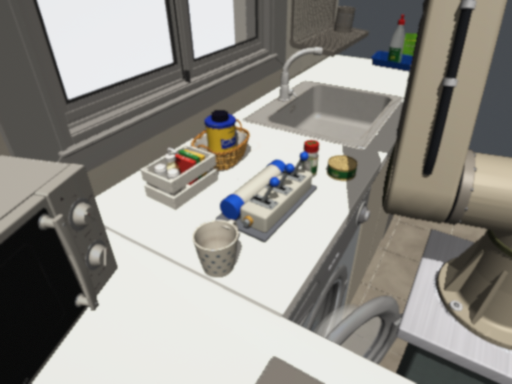

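The top view shows the station around (283,205), slightly turned, with blue knobs at about (253,222), (282,225) and (311,225). The mug is at (184,207), the spice jar at (357,215) and the tin at (375,248). The side view agrees, with the arm clear on the right. Next I'll measure the station's yaw and the knob centres.

```bash
cat > h.py <<'E'
import numpy as np, cv2
from workcell import env
from scipy.spatial.transform import Rotation as Ro
def cloud(c):
    r=env.read_camera(c); K=r["intrinsics"]; z=r["z_map"]
    v,u=np.mgrid[0:384,0:512].astype(float)
    D=np.array([r["k1"],0,0,0,0.])
    p=cv2.undistortPoints(np.stack([u.ravel(),v.ravel()],1)[:,None],K,D)[:,0]
    P=np.c_[p,np.ones(len(p))]*z.reshape(-1,1)
    W=(P-r["t"])@r["R"]
    W[z.ravel()==0]=np.nan
    return r["frame"],W.reshape(384,512,3)
def blue(f):
    h=cv2.cvtColor(f,cv2.COLOR_BGR2HSV); return (h[...,0]>100)&(h[...,0]<130)&(h[...,1]>140)
def knobs(c):
    f,W=cloud(c)
    m=blue(f)&(W[...,2]>0.085)&(np.abs(W[...,0]-.5)<.1)&(np.abs(W[...,1]+.04)<.13)
    n,l=cv2.connectedComponents(m.astype(np.uint8))
    return [(np.round(np.median(W[l==i],0),4),np.round(W[l==i][:,2].max(),3),int((l==i).sum())) for i in range(1,n) if (l==i).sum()>5],f,W
E
python3 - <<'E'
from h import *
for c in("top","side"):
    k,f,W=knobs(c); print(c,*k,sep="\n")
    for nm,lo,hi in(("housing",.045,.075),("plate",.004,.03)):
        m=(W[...,2]>lo)&(W[...,2]<hi)&(np.abs(W[...,0]-.52)<.12)&(np.abs(W[...,1]+.04)<.15)
        if nm=="housing": 
            pass
        p=W[m][:,:2].astype(np.float32); print(nm,len(p),cv2.minAreaRect(p*1000))
    # cartridge blue ends
    m=blue(f)&(W[...,2]<0.09)&(W[...,2]>.02)&(np.abs(W[...,0]-.54)<.08)&(np.abs(W[...,1]+.04)<.15)
    n,l=cv2.connectedComponents(m.astype(np.uint8))
    for i in range(1,n):
        if (l==i).sum()>15: print("end",np.round(W[l==i].mean(0),4),(l==i).sum(),W[l==i][:,2].max())
    o=f[160:260,210:350] if c=="top" else f[140:240,200:340]
    cv2.imwrite(f"pics/{c}_crop.png",cv2.resize(o,None,fx=5,fy=5,interpolation=2))
E
```

```text
top
(array([0.4802, 0.0285, 0.1374]), np.float64(0.144), 53)
(array([ 0.4787, -0.0413,  0.1377]), np.float64(0.144), 53)
(array([ 0.4733, -0.1086,  0.1391]), np.float64(0.144), 52)
housing 4242 ((534.8877563476562, -43.87532043457031), (267.8768005371094, 136.27462768554688), 86.90080261230469)
plate 1012 ((519.6177368164062, -39.8807373046875), (236.30587768554688, 295.219482421875), 0.1566198170185089)
end [0.5777 0.0577 0.0611] 243 0.07258365365904686
end [ 0.5672 -0.1485  0.0611] 245 0.07140644719025943
side
(array([ 0.4694, -0.1035,  0.1362]), np.float64(0.143), 47)
(array([ 0.4746, -0.0334,  0.1356]), np.float64(0.143), 68)
(array([0.4763, 0.0361, 0.1362]), np.float64(0.142), 63)
housing 2740 ((533.3917236328125, -35.33891296386719), (254.50547790527344, 136.073486328125), 85.67985534667969)
plate 1071 ((534.1995849609375, -40.054779052734375), (269.8284912109375, 152.64418029785156), 87.81717681884766)
end [ 0.5592 -0.1445  0.0637] 75 0.07000949893293089
end [0.5741 0.0682 0.0507] 375 0.0698848117975567
```

View pics/top_crop.png

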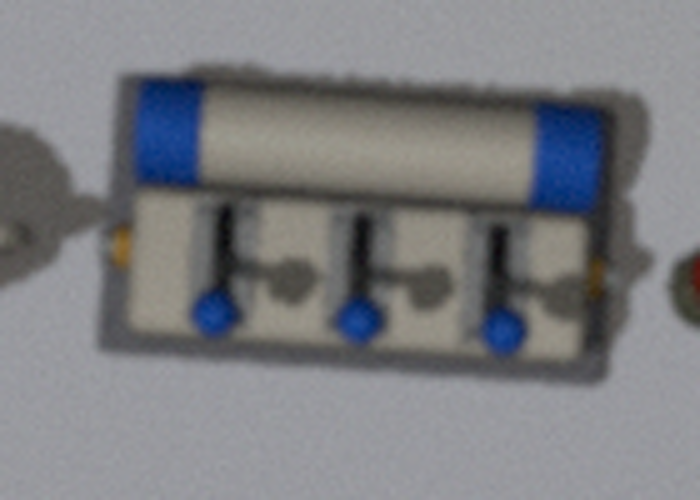

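Yaw is about −0.05 rad, with the station origin near (0.520, −0.043). The knobs top out at about 0.139 m, which matches the text. First I'll shut the fingers, line up with the station axes and go in front of the right knob at safe height.

>>> {"method": "carry_out", "body": {
  "increments": [
    [[0.74, -0.658, 0, 0, 0, 0.062], [0.74, -0.658, 0, 0, 0, 0.062], [0.74, -0.658, 0, 0, 0, 0.062], [0.74, -0.658, 0, 0, 0, 0.062], [0.74, -0.658, 0, 0, 0, 0.062]]
  ],
  "jaw": 1,
  "squeeze": 20
}}

```text
clock: 1.62
tcp_pos: [0.343, -0.2674, 0.2506]
orientation: [0.0, 1.0, -0.025, 0.0]
wrist_force: [1.2, -1.3, 1.0]
finger_gap: 0.0001
grip_force: 0.0
```

```bash
cat >> h.py <<'E'
O=np.array([.520,-.043]);psi=-.05
X=np.array([np.cos(psi),np.sin(psi)]);Y=np.array([-np.sin(psi),np.cos(psi)])
def st():
    s=env.get_state();p=np.array(s["tcp_pos"]);d=p[:2]-O
    q=s["orientation"];R=Ro.from_quat([q[1],q[2],q[3],q[0]]).as_matrix()
    return s["clock"],np.round([d@X*1e3,d@Y*1e3,p[2]*1e3],1),p,R,np.round(s["wrist_force"],1)
E
python3 - <<'E'
from h import *
t,ps,p,R,f=st(); print(t,ps,p,f,R.round(3))
d=np.r_[O+X*-.085+Y*-.070,.25]-p
print((R.T@d/.5).round(4)); Rg=np.c_[np.r_[X,0],np.r_[-Y,0],[0,0,-1]]
print((Ro.from_matrix(R.T@Rg).as_rotvec()/2/np.pi).round(4))
E
```

```text
1.625 [-165.5 -232.9  250.6] [ 0.34304663 -0.26736847  0.25057513] [ 1.2 -1.3  1. ] [[ 0.999 -0.05   0.001]
 [-0.05  -0.999 -0.001]
 [ 0.001  0.001 -1.   ]]
[ 0.1609 -0.3259  0.0011]
[ 0.0001 -0.0001 -0.0001]
```

>>> {"method": "carry_out", "body": {
  "increments": [
    [[0.16, -0.326, 0, 0, 0, 0], [0.16, -0.326, 0, 0, 0, 0], [0.16, -0.326, 0, 0, 0, 0], [0.16, -0.326, 0.2, 0, 0, 0], [0.16, -0.326, 0.2, 0, 0, 0]]
  ]
}}

```text
clock: 2.25
tcp_pos: [0.4301, -0.1087, 0.1485]
orientation: [-0.0, 1.0, -0.023, -0.0]
wrist_force: [0.2, 0.5, -0.4]
finger_gap: -0.0002
grip_force: 0.0
```

Run:
```python
from h import *
print(*[v for i,v in enumerate(st()) if i!=3])
```

```text
2.25 [-86.5 -70.1 148.5] [ 0.43007453 -0.10865196  0.14850732] [ 0.2  0.5 -0.4]
```

>>> {"method": "carry_out", "body": {
  "increments": [
    [[0, 0, 0.035, 0, 0, 0], [0, 0, 0.035, 0, 0, 0], [0.03, 0, 0.035, 0, 0, 0], [0.03, 0, 0.035, 0, 0, 0]]
  ]
}}

```text
clock: 2.75
tcp_pos: [0.4479, -0.1119, 0.1342]
orientation: [0.001, 1.0, -0.025, 0.002]
wrist_force: [0.1, -1.0, -0.3]
finger_gap: -0.0001
grip_force: 0.0
```

>>> {"method": "carry_out", "body": {
  "increments": [
    [[0.008, 0, 0, 0, 0, 0], [0.008, 0, 0, 0, 0, 0]]
  ]
}}

```text
clock: 3.0
tcp_pos: [0.4498, -0.1113, 0.1332]
orientation: [0.0, 1.0, -0.025, 0.0]
wrist_force: [0.4, 0.5, -0.4]
finger_gap: -0.0
grip_force: 0.0
```

>>> {"method": "carry_out", "body": {
  "increments": [
    [[0.006, 0, 0, 0, 0, 0], [0.006, 0, 0, 0, 0, 0]]
  ]
}}

```text
clock: 3.25
tcp_pos: [0.4522, -0.1113, 0.1327]
orientation: [-0.0, 1.0, -0.025, -0.0]
wrist_force: [-0.6, 0.1, 0.4]
finger_gap: 0.0002
grip_force: 0.4
```

>>> {"method": "carry_out", "body": {
  "increments": [
    [[0.006, 0, 0, 0, 0, 0], [0.006, 0, 0, 0, 0, 0]]
  ]
}}

```text
clock: 3.5
tcp_pos: [0.4544, -0.1111, 0.1326]
orientation: [-0.0, 1.0, -0.025, -0.001]
wrist_force: [-4.5, 0.8, 3.3]
finger_gap: -0.0002
grip_force: 2.5
```

>>> {"method": "carry_out", "body": {
  "increments": [
    [[0.004, 0, 0, 0, 0, 0], [0.008, 0, 0, 0, 0, 0], [0.008, 0, 0, 0, 0, 0]]
  ]
}}

```text
clock: 3.88
tcp_pos: [0.4591, -0.1115, 0.1327]
orientation: [-0.0, 1.0, -0.025, -0.0]
wrist_force: [-4.0, 0.8, 3.3]
finger_gap: 0.0
grip_force: 2.2
```

>>> {"method": "carry_out", "body": {
  "increments": [
    [[0.004, 0, 0, 0, 0, 0], [0.008, 0, 0, 0, 0, 0], [0.008, 0, 0, 0, 0, 0]]
  ]
}}

```text
clock: 4.25
tcp_pos: [0.4638, -0.1119, 0.1328]
orientation: [0.0, 1.0, -0.025, 0.0]
wrist_force: [-3.6, 0.3, 2.3]
finger_gap: 0.0002
grip_force: 1.5
```

>>> {"method": "carry_out", "body": {
  "increments": [
    [[0.005, 0, 0, 0, 0, 0], [0.01, 0, 0, 0, 0, 0], [0.01, 0, 0, 0, 0, 0]]
  ]
}}

```text
clock: 4.62
tcp_pos: [0.4689, -0.1122, 0.1328]
orientation: [0.0, 1.0, -0.025, 0.0]
wrist_force: [-2.4, 0.1, 0.9]
finger_gap: 0.0001
grip_force: 1.1
```

>>> {"method": "carry_out", "body": {
  "increments": [
    [[0.005, 0, 0, 0, 0, 0], [0.01, 0, 0, 0, 0, 0], [0.01, 0, 0, 0, 0, 0]]
  ]
}}

```text
clock: 5.0
tcp_pos: [0.4738, -0.1124, 0.1328]
orientation: [0.0, 1.0, -0.025, 0.0]
wrist_force: [-1.9, 0.1, 2.4]
finger_gap: 0.0001
grip_force: 1.0
```

>>> {"method": "carry_out", "body": {
  "increments": [
    [[0.005, 0, 0, 0, 0, 0], [0.01, 0, 0, 0, 0, 0], [0.01, 0, 0, 0, 0, 0]]
  ]
}}

```text
clock: 5.38
tcp_pos: [0.4788, -0.1127, 0.1328]
orientation: [0.0, 1.0, -0.025, 0.0]
wrist_force: [-1.4, 1.4, 1.2]
finger_gap: 0.0003
grip_force: 0.9
```

>>> {"method": "carry_out", "body": {
  "increments": [
    [[0.005, 0, 0, 0, 0, 0], [0.01, 0, 0, 0, 0, 0], [0.01, 0, 0, 0, 0, 0]]
  ]
}}

```text
clock: 5.75
tcp_pos: [0.4838, -0.1129, 0.1328]
orientation: [0.0, 1.0, -0.025, 0.0]
wrist_force: [-2.4, 0.4, 0.8]
finger_gap: -0.0004
grip_force: 0.8
```

The right lever is past 0.35 rad, so it's free. I'll push it over.

>>> {"method": "carry_out", "body": {
  "increments": [
    [[0.018, 0, 0, 0, 0, 0], [0.036, 0, 0, 0, 0, 0], [0.054, 0, 0, 0, 0, 0], [0.072, 0, 0, 0, 0, 0], [0.084, 0, 0, 0, 0, 0]]
  ]
}}

```text
clock: 6.38
tcp_pos: [0.5251, -0.1149, 0.1319]
orientation: [-0.0, 1.0, -0.025, -0.001]
wrist_force: [-4.1, -0.5, -3.1]
finger_gap: 0.0001
grip_force: 2.0
```

>>> {"method": "carry_out", "body": {
  "increments": [
    [[0.004, 0, 0, 0, 0, 0], [0.006, 0, 0, 0, 0, 0], [0.006, 0, 0, 0, 0, 0]]
  ]
}}

```text
clock: 6.75
tcp_pos: [0.5281, -0.1151, 0.1328]
orientation: [0.0, 1.0, -0.025, -0.0]
wrist_force: [-3.1, 0.1, -2.7]
finger_gap: 0.0002
grip_force: 1.8
```

>>> {"method": "carry_out", "body": {
  "increments": [
    [[0.004, 0, 0, 0, 0, 0], [0.006, 0, 0, 0, 0, 0], [0.006, 0, 0, 0, 0, 0]]
  ]
}}

```text
clock: 7.12
tcp_pos: [0.5313, -0.1153, 0.1328]
orientation: [0.0, 1.0, -0.025, 0.0]
wrist_force: [-3.3, 0.2, -2.3]
finger_gap: -0.0001
grip_force: 2.0
```

>>> {"method": "carry_out", "body": {
  "increments": [
    [[0.004, 0, 0, 0, 0, 0], [0.004, 0, 0, 0, 0, 0]]
  ]
}}

```text
clock: 7.38
tcp_pos: [0.5316, -0.1152, 0.1327]
orientation: [0.0, 1.0, -0.025, -0.002]
wrist_force: [-8.6, -1.4, -0.7]
finger_gap: 0.0001
grip_force: 4.3
```

>>> {"method": "carry_out", "body": {
  "increments": [
    [[0.003, 0, 0, 0, 0, 0], [0.003, 0, 0, 0, 0, 0]]
  ]
}}

```text
clock: 7.62
tcp_pos: [0.5318, -0.1152, 0.1325]
orientation: [0.0, 1.0, -0.025, -0.003]
wrist_force: [-12.6, -0.3, 3.1]
finger_gap: 0.0
grip_force: 6.2
```

Force rises at a firm stop there, with a stiffness of about 2.7 N/mm. I'll back off to in front of the middle lever and check by camera.

>>> {"method": "carry_out", "body": {
  "increments": [
    [[-0.1, 0, 0, 0, 0, 0], [-0.21, 0, 0, 0, 0, 0], [-0.21, 0, 0, 0, 0, 0], [-0.21, -0.14, 0, 0, 0, 0], [-0.21, -0.14, 0, 0, 0, 0]]
  ]
}}

```text
clock: 8.25
tcp_pos: [0.4356, -0.0384, 0.1341]
orientation: [-0.0, 1.0, -0.023, 0.002]
wrist_force: [0.3, -0.2, -0.7]
finger_gap: 0.0
grip_force: 0.0
```

Run:
```python
from h import *
print(*[v for i,v in enumerate(st()) if i!=3])
for c in("top","side"):
    k,f,W=knobs(c)
    for a in k:
        d=a[0][:2]-O; print(c,(d@X*1e3).round(1),(d@Y*1e3).round(1),a)
    o=f[160:280,210:350] if c=="top" else f[140:240,200:340]
    cv2.imwrite(f"pics/{c}_1.png",cv2.resize(o,None,fx=4,fy=4,interpolation=2))
```

```text
8.25 [-84.5   0.4 134.1] [ 0.4356004  -0.03835323  0.13412963] [ 0.3 -0.2 -0.7]
top 34.4 -69.6 (array([ 0.5509, -0.1142,  0.1363]), np.float64(0.14), 50)
top -43.6 69.3 (array([0.4799, 0.0284, 0.1378]), np.float64(0.147), 53)
side 30.8 -62.9 (array([ 0.5476, -0.1074,  0.1332]), np.float64(0.139), 35)
side -45.8 7.3 (array([ 0.4746, -0.0334,  0.1369]), np.float64(0.143), 66)
side -47.8 76.8 (array([0.4761, 0.0361, 0.1361]), np.float64(0.142), 62)
```

View pics/side_1.png

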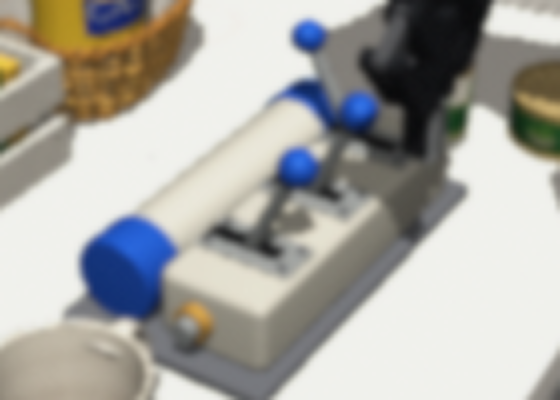

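The side view shows the right knob at crop (310,35) thrown back, with the other two knobs at (358,110) and (298,165) still forward. Travel and height both fit the end stop. Next is the middle lever.

>>> {"method": "carry_out", "body": {
  "increments": [
    [[0.02, 0, 0, 0, 0, 0], [0.036, 0, 0, 0, 0, 0], [0.036, 0, 0, 0, 0, 0]]
  ]
}}

```text
clock: 8.72
tcp_pos: [0.4525, -0.0421, 0.1327]
orientation: [0.0, 1.0, -0.025, 0.0]
wrist_force: [-0.0, 0.6, -0.6]
finger_gap: 0.0003
grip_force: 0.0
```

>>> {"method": "carry_out", "body": {
  "increments": [
    [[0.006, 0, 0, 0, 0, 0], [0.012, 0, 0, 0, 0, 0], [0.012, 0, 0, 0, 0, 0]]
  ]
}}

```text
clock: 9.1
tcp_pos: [0.4566, -0.0415, 0.1326]
orientation: [0.0, 1.0, -0.025, -0.001]
wrist_force: [-2.4, -1.3, 1.1]
finger_gap: -0.0001
grip_force: 1.5
```

>>> {"method": "carry_out", "body": {
  "increments": [
    [[0.005, 0, 0, 0, 0, 0], [0.01, 0, 0, 0, 0, 0], [0.01, 0, 0, 0, 0, 0]]
  ]
}}

```text
clock: 9.48
tcp_pos: [0.4617, -0.0414, 0.1327]
orientation: [-0.0, 1.0, -0.025, -0.001]
wrist_force: [-4.4, 1.2, 2.7]
finger_gap: 0.0003
grip_force: 2.3
```

>>> {"method": "carry_out", "body": {
  "increments": [
    [[0.005, 0, 0, 0, 0, 0], [0.01, 0, 0, 0, 0, 0], [0.01, 0, 0, 0, 0, 0]]
  ]
}}

```text
clock: 9.85
tcp_pos: [0.4677, -0.0419, 0.1328]
orientation: [-0.0, 1.0, -0.025, 0.0]
wrist_force: [-2.2, 0.8, 2.0]
finger_gap: 0.0002
grip_force: 1.5
```

>>> {"method": "carry_out", "body": {
  "increments": [
    [[0.005, 0, 0, 0, 0, 0], [0.01, 0, 0, 0, 0, 0], [0.01, 0, 0, 0, 0, 0]]
  ]
}}

```text
clock: 10.22
tcp_pos: [0.4729, -0.0423, 0.1328]
orientation: [0.0, 1.0, -0.025, 0.0]
wrist_force: [-2.6, 0.5, 0.7]
finger_gap: -0.0005
grip_force: 1.1
```

>>> {"method": "carry_out", "body": {
  "increments": [
    [[0.005, 0, 0, 0, 0, 0], [0.01, 0, 0, 0, 0, 0], [0.01, 0, 0, 0, 0, 0]]
  ]
}}

```text
clock: 10.6
tcp_pos: [0.4769, -0.0424, 0.1327]
orientation: [0.0, 1.0, -0.025, -0.001]
wrist_force: [-4.8, 1.5, 3.3]
finger_gap: 0.0002
grip_force: 2.5
```

>>> {"method": "carry_out", "body": {
  "increments": [
    [[0.003, 0, 0, 0, 0, 0], [0.006, 0, 0, 0, 0, 0], [0.006, 0, 0, 0, 0, 0]]
  ]
}}

```text
clock: 10.98
tcp_pos: [0.4781, -0.0424, 0.1324]
orientation: [0.0, 1.0, -0.025, -0.002]
wrist_force: [-10.5, 0.8, 7.0]
finger_gap: 0.0
grip_force: 5.1
```

The middle lever stops dead at about 0.27 rad, so it's locked. I'll leave it and go to the left one.

>>> {"method": "carry_out", "body": {
  "increments": [
    [[-0.09, 0, 0, 0, 0, 0], [-0.09, 0, 0, 0, 0, 0], [-0.09, -0.14, 0, 0, 0, 0], [-0.09, -0.14, 0, 0, 0, 0], [-0.054, -0.14, 0, 0, 0, 0]]
  ]
}}

```text
clock: 11.6
tcp_pos: [0.4576, 0.0295, 0.133]
orientation: [0.0, 1.0, -0.024, 0.001]
wrist_force: [0.6, -0.3, 0.9]
finger_gap: -0.0
grip_force: 0.0
```

>>> {"method": "carry_out", "body": {
  "increments": [
    [[0.006, 0, 0, 0, 0, 0], [0.012, 0, 0, 0, 0, 0], [0.012, 0, 0, 0, 0, 0]]
  ]
}}

```text
clock: 11.98
tcp_pos: [0.4621, 0.0281, 0.1325]
orientation: [-0.0, 1.0, -0.025, -0.001]
wrist_force: [-3.1, 1.0, 1.0]
finger_gap: 0.0
grip_force: 1.9
```

>>> {"method": "carry_out", "body": {
  "increments": [
    [[0.005, 0, 0, 0, 0, 0], [0.01, 0, 0, 0, 0, 0], [0.01, 0, 0, 0, 0, 0]]
  ]
}}

```text
clock: 12.35
tcp_pos: [0.4679, 0.0279, 0.1329]
orientation: [0.0, 1.0, -0.025, 0.0]
wrist_force: [-4.7, 0.7, 3.6]
finger_gap: -0.0001
grip_force: 2.0
```

>>> {"method": "carry_out", "body": {
  "increments": [
    [[0.005, 0, 0, 0, 0, 0], [0.01, 0, 0, 0, 0, 0], [0.01, 0, 0, 0, 0, 0]]
  ]
}}

```text
clock: 12.72
tcp_pos: [0.4734, 0.0278, 0.1328]
orientation: [0.0, 1.0, -0.025, 0.0]
wrist_force: [-2.5, 0.1, 1.5]
finger_gap: 0.0002
grip_force: 1.2
```

>>> {"method": "carry_out", "body": {
  "increments": [
    [[0.005, 0, 0, 0, 0, 0], [0.01, 0, 0, 0, 0, 0], [0.01, 0, 0, 0, 0, 0]]
  ]
}}

```text
clock: 13.1
tcp_pos: [0.4783, 0.0276, 0.1328]
orientation: [0.0, 1.0, -0.025, 0.0]
wrist_force: [-2.2, 0.1, 2.2]
finger_gap: -0.0
grip_force: 1.1
```

>>> {"method": "carry_out", "body": {
  "increments": [
    [[0.005, 0, 0, 0, 0, 0], [0.01, 0, 0, 0, 0, 0], [0.01, 0, 0, 0, 0, 0]]
  ]
}}

```text
clock: 13.48
tcp_pos: [0.4833, 0.0273, 0.1328]
orientation: [0.0, 1.0, -0.025, 0.0]
wrist_force: [-1.6, -0.2, 0.9]
finger_gap: 0.0001
grip_force: 1.0
```

>>> {"method": "carry_out", "body": {
  "increments": [
    [[0.005, 0, 0, 0, 0, 0], [0.01, 0, 0, 0, 0, 0], [0.01, 0, 0, 0, 0, 0]]
  ]
}}

```text
clock: 13.85
tcp_pos: [0.4883, 0.027, 0.1328]
orientation: [0.0, 1.0, -0.025, 0.0]
wrist_force: [-0.7, 0.3, 1.4]
finger_gap: -0.0004
grip_force: 0.9
```

>>> {"method": "carry_out", "body": {
  "increments": [
    [[0.005, 0, 0, 0, 0, 0], [0.01, 0, 0, 0, 0, 0], [0.01, 0, 0, 0, 0, 0]]
  ]
}}

```text
clock: 14.22
tcp_pos: [0.4932, 0.0268, 0.1328]
orientation: [0.0, 1.0, -0.025, 0.0]
wrist_force: [-1.4, 0.1, 1.3]
finger_gap: -0.0002
grip_force: 0.8
```

The left lever is free. The expected stop is at about x = 0.5385.

>>> {"method": "carry_out", "body": {
  "increments": [
    [[0.016, 0, 0, 0, 0, 0], [0.032, 0, 0, 0, 0, 0], [0.048, 0, 0, 0, 0, 0], [0.064, 0, 0, 0, 0, 0], [0.08, 0, 0, 0, 0, 0]]
  ]
}}

```text
clock: 14.85
tcp_pos: [0.5316, 0.0249, 0.1315]
orientation: [0.0, 1.0, -0.025, -0.002]
wrist_force: [-2.6, -0.7, -2.5]
finger_gap: -0.0001
grip_force: 2.1
```

>>> {"method": "carry_out", "body": {
  "increments": [
    [[0.006, 0, 0, 0, 0, 0], [0.01, 0, 0, 0, 0, 0], [0.01, 0, 0, 0, 0, 0]]
  ]
}}

```text
clock: 15.22
tcp_pos: [0.5376, 0.0246, 0.1326]
orientation: [0.0, 1.0, -0.025, -0.0]
wrist_force: [-3.3, -0.7, -1.5]
finger_gap: 0.0002
grip_force: 1.8
```

>>> {"method": "carry_out", "body": {
  "increments": [
    [[0.004, 0, 0, 0, 0, 0], [0.004, 0, 0, 0, 0, 0]]
  ]
}}

```text
clock: 15.48
tcp_pos: [0.5385, 0.0246, 0.1326]
orientation: [0.0, 1.0, -0.025, -0.001]
wrist_force: [-7.2, -0.3, -0.9]
finger_gap: 0.0
grip_force: 3.3
```

>>> {"method": "carry_out", "body": {
  "increments": [
    [[0.004, 0, 0, 0, 0, 0], [0.004, 0, 0, 0, 0, 0]]
  ]
}}

```text
clock: 15.72
tcp_pos: [0.5388, 0.0246, 0.1325]
orientation: [0.0, 1.0, -0.025, -0.003]
wrist_force: [-11.6, -0.7, 2.4]
finger_gap: 0.0003
grip_force: 5.6
```

>>> {"method": "carry_out", "body": {
  "increments": [
    [[-0.1, 0, 0, 0, 0, 0], [-0.2, 0, 0, 0, 0, 0], [-0.2, 0, 0, 0, 0, 0], [-0.2, 0.14, 0, 0, 0, 0], [-0.2, 0.14, 0, 0, 0, 0]]
  ]
}}

```text
clock: 16.35
tcp_pos: [0.4416, -0.0437, 0.1345]
orientation: [0.001, 1.0, -0.027, 0.003]
wrist_force: [0.2, 0.2, 0.5]
finger_gap: 0.0002
grip_force: 0.0
```

>>> {"method": "carry_out", "body": {
  "increments": [
    [[0.03, 0, 0, 0, 0, 0], [0.06, 0, 0, 0, 0, 0], [0.06, 0, 0, 0, 0, 0]]
  ]
}}

```text
clock: 16.73
tcp_pos: [0.4705, -0.0414, 0.1328]
orientation: [0.0, 1.0, -0.024, 0.001]
wrist_force: [0.8, 0.6, -0.2]
finger_gap: -0.0
grip_force: 0.0
```

>>> {"method": "carry_out", "body": {
  "increments": [
    [[0.006, 0, 0, 0, 0, 0], [0.012, 0, 0, 0, 0, 0], [0.018, 0, 0, 0, 0, 0], [0.018, 0, 0, 0, 0, 0]]
  ]
}}

```text
clock: 17.23
tcp_pos: [0.477, -0.0423, 0.1327]
orientation: [-0.0, 1.0, -0.025, -0.0]
wrist_force: [-0.9, 1.1, 0.4]
finger_gap: -0.0001
grip_force: 0.5
```

>>> {"method": "carry_out", "body": {
  "increments": [
    [[0.005, 0, 0, 0, 0, 0], [0.01, 0, 0, 0, 0, 0], [0.01, 0, 0, 0, 0, 0]]
  ]
}}

```text
clock: 17.6
tcp_pos: [0.4824, -0.0427, 0.1328]
orientation: [0.0, 1.0, -0.025, 0.0]
wrist_force: [-2.4, 0.4, 1.7]
finger_gap: 0.0004
grip_force: 1.2
```

The middle lever now gives past its old stop. The expected end stop is at about x = 0.535.

>>> {"method": "carry_out", "body": {
  "increments": [
    [[0.018, 0, 0, 0, 0, 0], [0.036, 0, 0, 0, 0, 0], [0.054, 0, 0, 0, 0, 0], [0.072, 0, 0, 0, 0, 0], [0.09, 0, 0, 0, 0, 0]]
  ]
}}

```text
clock: 18.23
tcp_pos: [0.527, -0.0449, 0.1319]
orientation: [-0.0, 1.0, -0.025, -0.001]
wrist_force: [-3.8, -1.4, -2.1]
finger_gap: -0.0002
grip_force: 1.9
```

>>> {"method": "carry_out", "body": {
  "increments": [
    [[0.008, 0, 0, 0, 0, 0], [0.014, 0, 0, 0, 0, 0], [0.014, 0, 0, 0, 0, 0]]
  ]
}}

```text
clock: 18.6
tcp_pos: [0.5343, -0.0453, 0.1327]
orientation: [0.0, 1.0, -0.025, -0.0]
wrist_force: [-4.1, 0.1, -1.9]
finger_gap: 0.0001
grip_force: 1.5
```

>>> {"method": "carry_out", "body": {
  "increments": [
    [[0.004, 0, 0, 0, 0, 0], [0.004, 0, 0, 0, 0, 0]]
  ]
}}

```text
clock: 18.85
tcp_pos: [0.535, -0.0453, 0.1326]
orientation: [0.0, 1.0, -0.025, -0.001]
wrist_force: [-6.2, -0.1, -0.4]
finger_gap: 0.0001
grip_force: 3.1
```

One more small push, then back off, lift clear and check.

>>> {"method": "carry_out", "body": {
  "increments": [
    [[0.004, 0, 0, 0, 0, 0], [0.004, 0, 0, 0, 0, 0]]
  ]
}}

```text
clock: 19.1
tcp_pos: [0.5353, -0.0453, 0.1325]
orientation: [0.0, 1.0, -0.025, -0.003]
wrist_force: [-10.7, -0.8, 2.3]
finger_gap: -0.0001
grip_force: 5.5
```

>>> {"method": "carry_out", "body": {
  "increments": [
    [[-0.1, 0, 0, 0, 0, 0], [-0.2, 0, 0, 0, 0, 0], [-0.2, 0, -0.12, 0, 0, 0], [-0.2, 0, -0.24, 0, 0, 0], [-0.2, 0, -0.24, 0, 0, 0]]
  ]
}}

```text
clock: 19.73
tcp_pos: [0.4425, -0.0415, 0.2589]
orientation: [0.002, 1.0, -0.025, 0.007]
wrist_force: [0.2, -0.4, -0.3]
finger_gap: 0.0002
grip_force: 0.0
```

>>> {"method": "carry_out", "body": {
  "increments": [
    [[-0.06, 0.2, 0, 0, 0, 0], [-0.06, 0.4, 0, 0, 0, 0], [-0.06, 0.4, 0, 0, 0, 0], [-0.06, 0.4, 0, 0, 0, 0], [-0.06, 0.4, 0, 0, 0, 0]]
  ]
}}

```text
clock: 20.35
tcp_pos: [0.3987, -0.2396, 0.2528]
orientation: [0.0, 1.0, -0.026, 0.001]
wrist_force: [0.3, 0.8, -0.2]
finger_gap: -0.0
grip_force: 0.0
```

Run:
```python
from h import *
print(*[v for i,v in enumerate(st()) if i!=3])
for c in("top","side"):
    k,f,W=knobs(c)
    for a in k:
        d=a[0][:2]-O; print(c,(d@X*1e3).round(1),(d@Y*1e3).round(1),a)
    for n in("mug","spice_jar","tin"): print(n,[np.round(d["position"],3) for d in env.find_in(c,n)][:1])
    cv2.imwrite(f"pics/{c}_2.png",f)
```

```text
20.35 [-111.3 -202.4  252.8] [ 0.39870955 -0.23961751  0.25282055] [ 0.3  0.8 -0.2]
top 34.9 69.8 (array([0.5583, 0.025 , 0.1356]), np.float64(0.142), 44)
top 34.4 1.6 (array([ 0.5544, -0.0431,  0.136 ]), np.float64(0.141), 41)
top 34.5 -69.0 (array([ 0.551 , -0.1136,  0.1354]), np.float64(0.145), 49)
mug [array([0.518, 0.212, 0.036])]
spice_jar [array([ 0.505, -0.223,  0.102])]
tin [array([ 0.448, -0.267,  0.037])]
side 31.6 -62.1 (array([ 0.5485, -0.1066,  0.1336]), np.float64(0.14), 32)
side 31.1 6.8 (array([ 0.5514, -0.0378,  0.1335]), np.float64(0.14), 37)
side 31.5 76.0 (array([0.5553, 0.0313, 0.1347]), np.float64(0.14), 42)
mug [array([0.519, 0.207, 0.064])]
spice_jar [array([ 0.5  , -0.216,  0.074])]
tin [array([ 0.424, -0.258,  0.037])]
```

View pics/side_2.png

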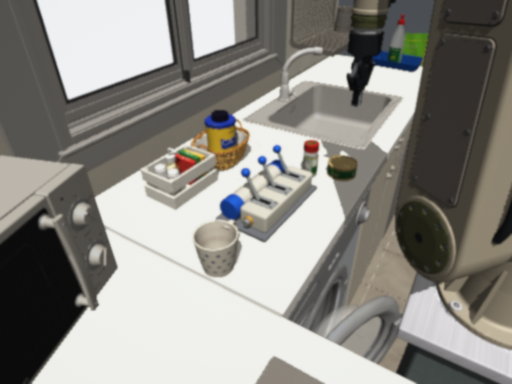

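All three knobs, at (246,172), (262,160) and (277,149), are thrown back in line at the same x. The mug, jar and tin stand where they were, and the arm is clear. Handing in.

```bash
python3 -c "
from workcell import env
print(env.hand_in())"
```

```text
the job is handed in; nothing more can be done
None
```

The job is handed in: all three levers were pushed until they stopped firmly (right, then left, then middle), and the last camera check showed them level with each other and the mug, jar and tin where they started.

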